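Press-check two brake levers on the bench

TASK

The two brake levers on the handlebar in the vice have just been bled, so check that each one goes firm before it reaches the grip. With the backs of your fingers press the left lever in towards the bar until it comes up firm, keep firm pressure on it for about two seconds, let it spring fully back, then do the same with the right lever, and finish clear of everything. Only push on the outer side of the levers: do not pinch or squeeze a lever or the bar, do not force a lever, and leave the other things on the bench where they are.

Things in the scene. Friction and masses are not known exactly. Their poses are not given: they have to be found in the camera images.
- vise: Grey bench vice bolted to the bench, 100 mm jaws, 152 mm high, about 300 mm long; its origin is on the bench surface under the middle of the jaws, its x axis points away from the screw handle. It grips the upright steerer stub of the handlebar.
- handlebar: Straight dark handlebar, 640 mm long, 22 mm thick, black rubber grips 34 mm thick on its last 125 mm at each end; its stem sits on a steerer stub held rigidly in the vice. Origin: on the upright steerer axis at the height of the bar's axis (195 to 215 mm above the bench). x: level, from steerer to bar (bar axis at x = 50 mm) and on to the levers, away from the robot; y: along the bar, to the left.
- left_lever (a joint): Left lever about its upright pivot, rad: 0 = at rest, fully out; grows as it goes in. A light spring resists with 1 to 3 N at left_pad; at a hidden point between 0.18 and 0.34 rad (differs between levers) it comes up firm, then about 4 N more per mm at the pad. A firm check is 10 to 20 N; over 35 N forces it. It would touch the grip at 0.55 rad.
- right_lever (a joint): The same for the right lever.
- left_pad (a point): Point to press: on the outer face of the left blade (away from the bar), at mid height, level with the bar's axis, 66 mm outboard of the pivot. The face is flat and upright 15 mm either side along the blade. At rest it is 66 mm from the bar's axis and looks along the handlebar's +x; pressed, it moves along -x, 12 to 24 mm until firm. Site x axis: outward normal, turns with the lever.
- right_pad (a point): The same point on the right lever.
- left_blade: Bare aluminium blade of the left brake lever (at the robot's left, +y): 98 mm long, 12 mm high, 8 mm thick, level, beyond the left grip with 40 mm of clear air to it at rest. Origin on the pivot pin at mid height, 44 mm from the bar's axis; axes parallel to the handlebar's at rest; it extends along +y.
- right_blade: The same on the right lever, mirrored: it extends along the handlebar's -y.
- flask: Steel drinks flask, 72 mm thick, 240 mm high, standing beyond the bar; origin under its centre. Bystander, as are all the following: not to be moved.
- drill: Cordless drill standing on its battery, about 200 mm long, 180 mm high; origin under its middle.
- hammer: Orange soft-faced hammer with a black grip, 257 mm long, head 105 mm wide and 48 mm thick, lying on the bench below the right lever; origin underneath, near its middle.
- wrench: Steel spanner, 200 mm long, lying below the left lever; origin at the middle underneath.
- tape: Yellow tape measure, 66 mm high, standing on the bench on the robot's side; origin underneath.
- offcut: Piece of steel tube standing on end, 35 mm thick, 120 mm high, beyond the left end of the bar; origin underneath.
- grease_jar: White jar with a black cap, 72 mm thick, 75 mm high, near the right end of the bar; origin underneath.

How it is judged:
By the outcome, as a careful person would: the job done as asked, in the order asked, and still so for the second after the job is handed in, with the robot touching nothing.
It also fails if it takes over 64 s, if anything falls off the work surface, if the arm or the gripper's body presses on something with over 40 N, if the wrist force passes 120 N, or if a joint passes its speed limit or range.

ROBOT

A 6-joint arm with a two-finger parallel gripper is mounted at the origin on the work surface. World frame = base frame: x ahead of the robot, y to its left, z up, the work surface at z = 0. Lengths are in m, angles in rad, forces in N, time in s.
With the tool pointing down it reaches from about 0.4 to 0.825 m from the base axis. Payload 7 kg.
Tool frame: the origin (TCP) lies at the centre of the arm's flange, where the gripper is bolted on; the fingertips stand 173 mm ahead of it and the grasp point (between the pads) lies 155 mm ahead of it; z points along the fingers, y is the line along which they close (so a half turn about z gives the same grasp; the last joint's range is limited). The gripper opens to 85 mm and grips with 20 to 120 N. Pads are 22 mm wide; open, the fingers measure 114 mm over their backs; the gripper's body (76 mm by 85 mm) begins 54 mm behind the grasp point. The pads swing forward as they close: fully open they stand 13 mm farther back than shut.
Start: joints at [1.388, 0.359, 0.012, 0, -1.224, -0.288], TCP at [0.306, 0.602, 0.405] pointing down, gripper open.
Joint ranges: [-3.07, 3.07], [-1.43, 2.12], [-1.02, 1.25], [-3.03, 1.67], [-3.05, -0], [-3.03, 3.03]. Speed limits (rad/s): [2.39, 2.39, 3.01, 3.14, 3.14, 3.14].

INTERFACE

Orientations are given as a rotation vector (axis times angle).
In Python, from rig import manip, eyes, order gives the robot as it stands. The module is installed in compiled form; this text tells all that it offers.
- The arm moves only by the shell command python3 -m handwheel 'ROWS' [OPENING]. ROWS is a JSON object of lists of equal length, an entry for each row: "slide": the shift along the tool's x, y, z each as a share of 0.3 m, from -1 to 1, a list of three; "yaw": the turn about the tool's z as a share of 2 rad, from -1 to 1. In form: {"slide": [[tx, ty, tz], ...], "yaw": [yaw, ...]}. A call has 1 to 5 rows; each row is the pose to reach, as a shift and turn from the pose commanded when the call began, along the tool's axes at that moment; what a row does not reach only later rows make up. A row lasts 1/12 s, in which the tool goes at most 41.7 mm and 7.16 degrees, less where a joint would pass 70% of its speed; a pose out of reach is approached as far as the arm can. A call with a number of a shift or a turn outside -1 to 1 is refused whole. A call with a gripper value outside its range is refused whole. OPENING is the gripper's target within -1 to 1 (fully open at 1, half-way at 0, shut at -1), set as the call begins (- or left out, the last holds). The fingers move at their own pace and stop on an object; the grip force is fixed at half the most. Time passes only in rows, so rows that repeat a pose let the fingers close. It gives the time, the measured TCP pose, the force, the opening and the grip force at its end, in the units of the state.
- manip.state(): the state, without advancing time (a new reading comes with each control period).
- eyes.camera(name): name is "scene" or "top"; returns a dict with "img" (400x640x3 uint8, blue, green, red), "z_map" (400x640 float32, m along the optical axis (not along the pixel's ray), 0 where there is no reading), "fx", "fy", "cx", "cy" (pixels), "k1" (the pictures are not rectified: a ray, as slopes to the right and down, at radius r is drawn at 1 + k1 r^2 times it, then the intrinsics apply), "pose" (4x4, takes a point from camera to world coordinates). Camera axes: x right, y down, z forward; pixel columns grow to the right and rows downward; lengths in m; the calibration is good to about 2 mm. A picture is of the moment at which its call begins.
- order.hand_in(): hands the job in; it is judged then, once.
The state is a dict: "time_s": time; "joints": joint angles; "dq": joint speeds; "joint_torque": joint torques, N m; "ee_pos": TCP position; "ee_rot": TCP orientation; "ft_force": force on the tool from outside, world axes, zero at the start; "moment": the same for the moment, N m; "finger_gap": opening from 0.0 (shut) to 1.0 (fully open); "gripper_force": force on a finger pad.
Only numpy, scipy, OpenCV 4.12 (cv2) and the standard library are available. Lean on these libraries where they do the work, as an engineer would, in place of code of your own. Each camera call takes 0.05 s, during which the arm holds its last target. There are 200 camera calls.

## Working session

There is one attempt and no reset: what is moved stays moved. The work goes in short steps, Python scripts to look and compute and a shell command to move; the robot and the scene stay as the last step left them, time stands still between calls to the robot, and variables do not carry over. Pictures are saved under pics/ and viewed, at most 10 in all, crops included, and the job is handed in when it is done.

```bash
mkdir -p pics; cat > h.py <<'E'
import numpy as np, cv2
from rig import manip, eyes, order
from scipy.spatial.transform import Rotation as R
def cloud(c):
    h,w=c['z_map'].shape
    u,v=np.meshgrid(np.arange(w),np.arange(h))
    K=np.array([[c['fx'],0,c['cx']],[0,c['fy'],c['cy']],[0,0,1.]])
    p=cv2.undistortPoints(np.stack([u,v],-1).reshape(-1,1,2).astype(float),K,np.array([c['k1'],0,0,0.])).reshape(h,w,2)
    z=c['z_map']; P=np.dstack([p*z[...,None],z])
    W=P@c['pose'][:3,:3].T+c['pose'][:3,3]; W[z==0]=np.nan
    return W
E
python3 - <<'E'
from h import *
for n in('scene','top'):
    c=eyes.camera(n); cv2.imwrite(f'pics/{n}0.png',c['img']); np.save(n+'.npy',cloud(c)); print(n,c['pose'].round(3).tolist(),c['fx'],c['k1'])
s=manip.state(); print(s); print(R.from_rotvec(s['ee_rot']).as_matrix().round(3))
E
```

```text
scene [[-0.829, 0.361, -0.427, 1.298], [0.559, 0.56, -0.611, 1.154], [0.019, -0.746, -0.666, 1.345], [0.0, 0.0, 0.0, 1.0]] 511.1209715474472 -0.059279045790747976
top [[0.023, -0.991, 0.132, 0.411], [-1.0, -0.025, -0.013, 0.022], [0.016, -0.132, -0.991, 1.225], [0.0, 0.0, 0.0, 1.0]] 366.9202785800409 -0.052916391827535894
{'time_s': 0.1, 'joints': array([ 1.38807801e+00,  3.59305514e-01,  1.11649459e-02, -2.97792448e-04,
       -1.22409948e+00, -2.88068111e-01]), 'dq': array([ 0.00045271, -0.00105957,  0.00303262,  0.00096197,  0.00093494,
        0.00029566]), 'joint_torque': array([-8.66994596e-04, -5.84766698e+01,  2.94111711e+01,  6.95465773e+00,
       -3.14657387e-03,  3.28409705e-06]), 'ee_pos': array([0.30611726, 0.6014059 , 0.40387172]), 'ee_rot': array([ 3.05350259e+00, -7.32514234e-01, -3.19665226e-04]), 'ft_force': array([ 0.05103888, -0.36876744,  0.43008558]), 'moment': array([0.06319921, 0.0111133 , 0.02281866]), 'gripper_force': 0.0, 'finger_gap': 0.996501408280701}
[[ 0.891 -0.454 -0.001]
 [-0.454 -0.891 -0.001]
 [ 0.     0.001 -1.   ]]
```

View pics/top0.png

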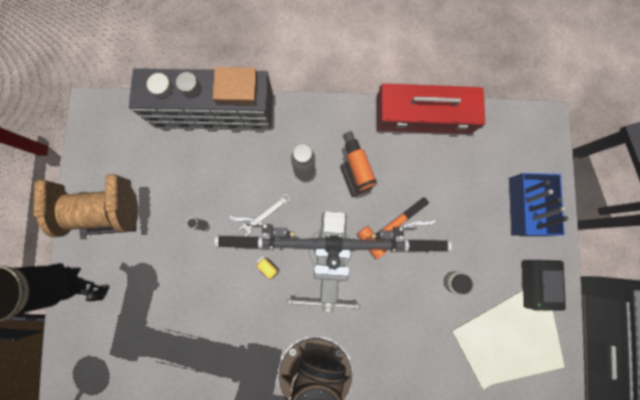

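View pics/scene0.png

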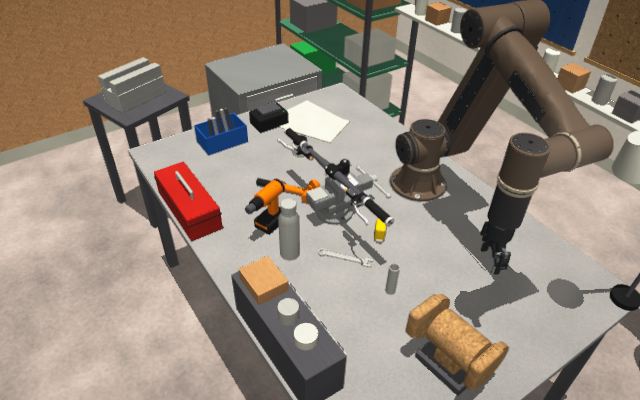

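The top view shows the bar from (215,241) to (452,245), with the left blade at about (230–265, 218–228) and the right at about (400–437, 222–230). The flask is at (303,160), the drill at (358,165), the hammer at (395,225), the offcut at (197,224) and the jar at (459,282). The scene view agrees. Next I fit the bar and blades from the depth points.

```bash
python3 - <<'E'
from h import *
for n in('top','scene'):
    W=np.load(n+'.npy'); I=cv2.imread(f'pics/{n}0.png').astype(int)
    m=(W[...,2]>.17)&(W[...,2]<.26)&(W[...,0]>.2)&(W[...,0]<.62)&(abs(W[...,1])<.42)
    dark=I.max(2)<75
    g=m&dark; P=W[g]
    # bar line fit robust
    d=cv2.fitLine(P[:,:2].astype(np.float32),cv2.DIST_WELSCH,0,.001,.001).ravel()
    dv,p0=d[:2],d[2:]
    if dv[1]<0: dv=-dv
    nv=np.array([dv[1],-dv[0]])
    t=(P[:,:2]-p0)@dv; q=(P[:,:2]-p0)@nv; on=abs(q)<.02
    P2=P[on];t2=t[on]
    a,b=np.percentile(t2,[.3,99.7]); mid=p0+dv*(a+b)/2
    print(n,'yaw',np.degrees(np.arctan2(-dv[0],dv[1])),'len',b-a,'mid',mid,'z pct',np.percentile(P2[:,2],[5,50,95]))
    A=W[m]; C=I[m]
    t=(A[:,:2]-mid)@dv; q=(A[:,:2]-mid)@nv
    for k in np.arange(-.33,.34,.02):
        s=(abs(t-k)<.01)
        sb=s&(abs(q)<.025); sl=s&(q>.03)&(q<.11)
        print(round(k,2),sb.sum(),q[sb].mean().round(3) if sb.any() else '',A[sb,2].max().round(3) if sb.any() else '','| lev',sl.sum(),np.percentile(q[sl],[5,50,95]).round(3) if sl.any() else '',np.percentile(A[sl,2],[10,50,90]).round(3) if sl.any() else '')
# bystanders
W=np.load('top.npy')
for nm,(u,v) in dict(flask=(303,150),drill=(350,140),drill2=(365,180),off=(195,222),jar=(459,278),tape=(266,266),ham=(370,245),viseh=(325,303)).items(): print(nm,W[v,u].round(3))
E
```

```text
top yaw 0.18203568 len 0.6166991849422453 mid [ 0.41855693 -0.03928439] z pct [0.21760551 0.22456886 0.23223009]
-0.33 2 -0.001 0.222 | lev 0  
-0.31 87 0.0 0.229 | lev 0  
-0.29 79 0.001 0.228 | lev 2 [0.067 0.069 0.07 ] [0.212 0.214 0.215]
-0.27 80 0.001 0.23 | lev 23 [0.061 0.064 0.07 ] [0.214 0.216 0.218]
-0.25 84 0.001 0.231 | lev 21 [0.061 0.064 0.067] [0.213 0.216 0.218]
-0.23 86 0.001 0.228 | lev 20 [0.06  0.063 0.066] [0.213 0.215 0.218]
-0.21 83 0.001 0.229 | lev 13 [0.053 0.057 0.06 ] [0.214 0.215 0.217]
-0.19 81 0.002 0.23 | lev 33 [0.032 0.043 0.052] [0.216 0.22  0.224]
-0.17 80 0.003 0.227 | lev 50 [0.032 0.04  0.048] [0.205 0.221 0.222]
-0.15 96 0.005 0.233 | lev 21 [0.031 0.034 0.036] [0.228 0.229 0.231]
-0.13 82 0.008 0.233 | lev 24 [0.031 0.033 0.036] [0.222 0.229 0.231]
-0.11 73 0.006 0.225 | lev 2 [0.031 0.031 0.031] [0.213 0.214 0.214]
-0.09 59 -0.0 0.226 | lev 0  
-0.07 70 -0.001 0.226 | lev 0  
-0.05 79 -0.001 0.228 | lev 0  
-0.03 81 -0.001 0.229 | lev 0  
-0.01 136 -0.0 0.236 | lev 0  
0.01 123 -0.001 0.236 | lev 0  
0.03 99 -0.001 0.234 | lev 0  
0.05 81 -0.
[... 2114 characters left out ...]
] [0.204 0.219 0.223]
0.19 56 0.003 0.228 | lev 22 [0.032 0.037 0.042] [0.204 0.216 0.223]
0.21 48 -0.005 0.23 | lev 15 [0.04  0.047 0.051] [0.21  0.214 0.216]
0.23 43 -0.006 0.23 | lev 15 [0.048 0.05  0.053] [0.206 0.212 0.217]
0.25 45 -0.006 0.23 | lev 20 [0.047 0.052 0.056] [0.207 0.212 0.218]
0.27 51 -0.005 0.23 | lev 18 [0.046 0.053 0.059] [0.207 0.214 0.217]
0.29 48 -0.006 0.23 | lev 4 [0.051 0.053 0.056] [0.211 0.213 0.217]
0.31 73 -0.009 0.23 | lev 0  
0.33 0   | lev 0  
flask [0.671 0.05  0.244]
drill [ 0.726 -0.087  0.167]
drill2 [ 0.604 -0.131  0.176]
off [0.478 0.398 0.042]
jar [ 0.32  -0.443  0.074]
tape [0.345 0.16  0.066]
ham [ 0.417 -0.139  0.221]
viseh [ 0.245 -0.023  0.122]
```

```bash
python3 - <<'E'
import cv2
a=cv2.imread('pics/top0.png')[195:275,190:470]; b=cv2.imread('pics/scene0.png')[110:250,260:420]
cv2.imwrite('pics/c1.png',cv2.resize(a,None,fx=2.8,fy=2.8,interpolation=3)); cv2.imwrite('pics/c2.png',cv2.resize(b,None,fx=4,fy=4,interpolation=3))
E
```

```text
(no output)
```

View pics/c1.png

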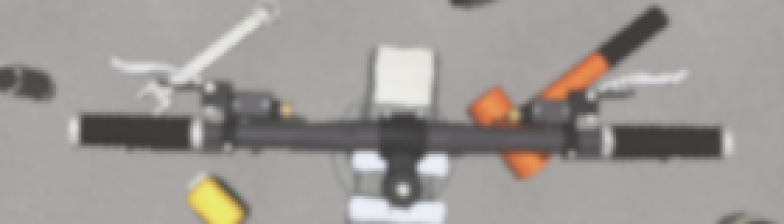

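View pics/c2.png

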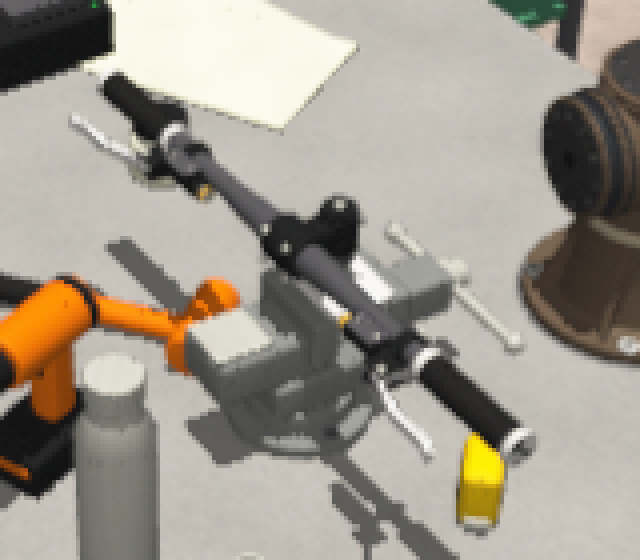

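The bar axis is at x≈0.419, z≈0.212, with centre y≈-0.037 and yaw≈0. That puts the left pad near (0.485, 0.229) and the right pad near (0.485, -0.303). The crops show both blades clear on their outer side. I'll close the fingers and turn tool y onto world -x as I come round the left end.

```bash
cat > to.py <<'E'
import sys
from h import *
s=manip.state(); M=R.from_rotvec(s['ee_rot']).as_matrix(); p=s['ee_pos']
print('t',s['time_s'],'p',p.round(4),'yaw(toolx)',np.degrees(np.arctan2(M[1,0],M[0,0])).round(2),'F',s['ft_force'].round(2),'gap',round(s['finger_gap'],3),'j',s['joints'].round(2))
if len(sys.argv)>3:
    g=np.array(list(map(float,sys.argv[1:4])))
    a=np.radians(float(sys.argv[4])) if len(sys.argv)>4 else -np.pi/2
    dy=-(a-np.arctan2(M[1,0],M[0,0]))
    print('shares',((g-p)@M/.3).round(3),'yaw',round(dy/2,3))
E
python3 -m handwheel '{"slide":[[0.5,0.3,0],[0.5,0.3,0],[0.5,0.3,0],[0.5,0.3,0],[0.5,0.3,0]],"yaw":[0.3,0.3,0.3,0.3,0.3]}' -1
python3 to.py 0.56 0.229 0.405
```

```text
time_s: 0.52
ee_pos: [0.4009, 0.4488, 0.4047]
ee_rot: [2.693, -1.614, 0.0]
ft_force: [-0.7, 0.1, -0.8]
finger_gap: 0.3
gripper_force: 0.0
t 0.5167 p [0.4009 0.4488 0.4047] yaw(toolx) -61.88 F [-0.74  0.07 -0.76] gap 0.3 j [ 1.17  0.24 -0.16  0.   -1.18 -0.68]
shares [ 0.896 -0.122 -0.   ] yaw 0.245
```

```bash

python3 -m handwheel '{"slide":[[0.89,-0.12,0],[0.89,-0.12,0],[0.89,-0.12,0],[0.89,-0.12,0],[0.89,-0.12,0]],"yaw":[0.25,0.25,0.25,0.25,0.25]}' -1 >/dev/null
python3 to.py 0.56 0.229 0.405
```

```text
t 0.9333 p [0.5231 0.2837 0.4046] yaw(toolx) -90.44 F [ 0.77  0.78 -0.18] gap -0.002 j [ 0.83  0.23 -0.17 -0.   -1.17 -0.83]
shares [ 0.181 -0.125 -0.001] yaw -0.004
```

```bash

python3 -m handwheel '{"slide":[[0.18,-0.12,0],[0.18,-0.12,0.07],[0.18,-0.12,0.13],[0.18,-0.12,0.13],[0.18,-0.12,0.13]],"yaw":[0,0,0,0,0]}' -1 >/dev/null
python3 to.py 0.52 0.229 0.365; python3 - <<'E'
from h import *
for n in('top','scene'):
    c=eyes.camera(n); cv2.imwrite(f'pics/{n}1.png',c['img']); np.save(n+'1.npy',cloud(c))
a=cv2.imread('pics/top1.png')[185:265,190:290]; b=cv2.imread('pics/scene1.png')[150:270,310:430]
cv2.imwrite('pics/d1.png',np.hstack([cv2.resize(a,(400,400),interpolation=3),cv2.resize(b,(400,400),interpolation=3)]))
E
```

```text
t 1.35 p [0.5584 0.231  0.3648] yaw(toolx) -90.05 F [-0.72 -0.52  1.37] gap 0.002 j [ 0.72  0.27 -0.21  0.   -1.1  -0.72]
shares [ 0.007  0.128 -0.   ] yaw -0.0
```

View pics/d1.png

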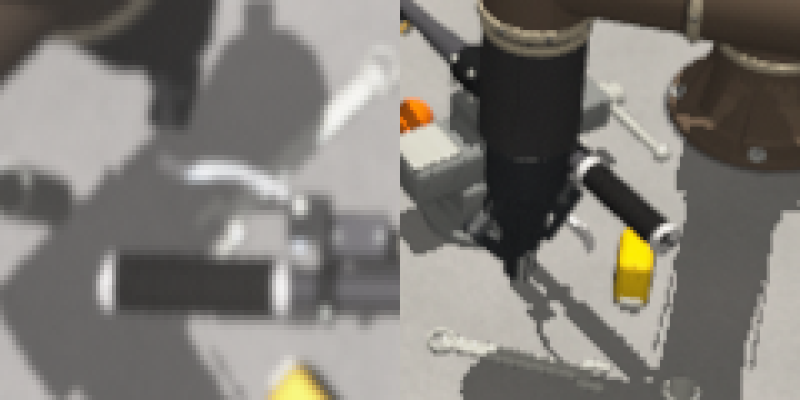

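The finger is short of the blade and, in the top view, lies near the blade's outboard end (crop x≈172 against a blade spanning 160–285). I'll compare finger and blade directly in the cloud.

```bash
python3 - <<'E'
from h import *
for n in('top','scene'):
    W0=np.load(n+'.npy');W=np.load(n+'1.npy')
    b=(abs(W[...,0]-.56)<.06)&(abs(W[...,1]-.23)<.07)&(W[...,2]>.17)&(W[...,2]<.33)&~(abs(W-W0)[...,2]<.01)
    for lo,hi in((.17,.2),(.2,.22),(.22,.25),(.25,.29),(.29,.33)):
        s=W[b&(W[...,2]>lo)&(W[...,2]<hi)]
        print(n,lo,len(s),s.min(0).round(3) if len(s) else '',s.max(0).round(3) if len(s) else '')
    I=cv2.imread(f'pics/{n}0.png').astype(int)
    for sg in(1,-1):
        m=(W0[...,2]>.19)&(W0[...,2]<.225)&(W0[...,0]>.45)&(W0[...,0]<.52)&(W0[...,1]*sg>.12)&(W0[...,1]*sg<.38)&(I.min(2)>110)
        v,u=np.where(m); P=W0[m]; print(n,sg,'u',u.min(),u.max(),'v',v.min(),v.max(),'y',P[:,1].min().round(3),P[:,1].max().round(3),'n',len(P))
        for k in np.arange(.14,.37,.01):
            q=P[abs(P[:,1]*sg-k)<.005]
            if len(q): print('  ',round(k*sg,2),len(q),np.round([q[:,0].min(),q[:,0].max(),q[:,2].mean()],3))
E
```

```text
top 0.17 4 [0.551 0.218 0.197] [0.56  0.22  0.199]
top 0.2 9 [0.544 0.217 0.2  ] [0.555 0.228 0.22 ]
top 0.22 11 [0.526 0.216 0.24 ] [0.537 0.226 0.249]
top 0.25 91 [0.5   0.216 0.25 ] [0.619 0.241 0.29 ]
top 0.29 55 [0.509 0.191 0.291] [0.567 0.237 0.329]
top 1 u 230 272 v 216 228 y 0.13 0.247 n 119
   0.14 1 [0.462 0.462 0.219]
   0.15 16 [0.456 0.467 0.221]
   0.16 9 [0.459 0.472 0.217]
   0.17 10 [0.47  0.475 0.216]
   0.18 11 [0.472 0.48  0.214]
   0.19 13 [0.475 0.483 0.214]
   0.2 11 [0.475 0.483 0.215]
   0.21 11 [0.477 0.482 0.215]
   0.22 12 [0.477 0.482 0.215]
   0.23 9 [0.476 0.482 0.217]
   0.24 12 [0.476 0.487 0.215]
   0.25 3 [0.481 0.487 0.217]
top -1 u 399 435 v 220 230 y -0.323 -0.219 n 101
   -0.22 10 [0.459 0.468 0.221]
   -0.23 10 [0.459 0.471 0.219]
   -0.24 5 [0.471 0.474 0.214]
   -0.25 8 [0.474 0.479 0.216]
   -0.26 7 [0.477 0.482 0.216]
   -0.27 10 [0.48  0.486 0.215]
   -0.28 11 [0.48  0.486 0.216]
   -0.29 10 [0.48  0.486 0.216]
   -0.3 12 [0.48  0.486 0.216]
   -0.31 11 [0.481 0.489 0.216]
   -0.32 7 [0.483 0.489 0.216]
scene 0.17 5 [0.555 0.234 0.196] [0
[... 425 characters left out ...]
0.213]
   0.2 9 [0.479 0.483 0.212]
   0.21 7 [0.481 0.486 0.213]
   0.22 11 [0.472 0.485 0.212]
   0.23 8 [0.476 0.486 0.214]
   0.24 10 [0.474 0.487 0.214]
   0.25 8 [0.481 0.49  0.212]
scene -1 u 277 310 v 139 160 y -0.316 -0.143 n 72
   -0.14 1 [0.45  0.45  0.206]
   -0.15 2 [0.452 0.454 0.206]
   -0.2 1 [0.462 0.462 0.199]
   -0.21 2 [0.468 0.472 0.215]
   -0.22 3 [0.465 0.47  0.216]
   -0.23 8 [0.464 0.477 0.207]
   -0.24 8 [0.467 0.484 0.208]
   -0.25 9 [0.471 0.483 0.21 ]
   -0.26 5 [0.48  0.485 0.21 ]
   -0.27 7 [0.48  0.489 0.212]
   -0.28 4 [0.482 0.486 0.212]
   -0.29 5 [0.481 0.487 0.209]
   -0.3 7 [0.477 0.487 0.211]
   -0.31 8 [0.482 0.493 0.21 ]
   -0.32 2 [0.487 0.492 0.212]
```

The blade tips are at y=0.253 and -0.324, with the flats at x≈0.484 and 0.487. Revised pads: left y≈0.218, right y≈-0.289. Approaching the left one.

```bash

python3 -m handwheel '{"slide":[[0.043,0.06,0],[0.043,0.12,0],[0.043,0.145,0],[0.043,0.145,0],[0.043,0.145,0]],"yaw":[0,0,0,0,0]}' -1 >/dev/null
python3 to.py 0.505 0.218 0.365
python3 -m handwheel '{"slide":[[0,0.012,0],[0,0.024,0],[0,0.033,0],[0,0.033,0],[0,0.033,0]],"yaw":[0,0,0,0,0]}' -1 >/dev/null
python3 to.py 0.500 0.218 0.365
```

```text
t 1.8667 p [0.5149 0.2196 0.3671] yaw(toolx) -89.88 F [0.76 0.25 0.77] gap -0.0 j [ 0.75  0.2  -0.3   0.   -1.07 -0.75]
shares [0.005 0.033 0.007] yaw 0.001
t 2.2833 p [0.5051 0.2186 0.3657] yaw(toolx) -89.99 F [ 0.52 -0.55 -0.17] gap 0.0 j [ 0.76  0.18 -0.32  0.   -1.07 -0.76]
shares [0.002 0.017 0.002] yaw 0.0
```

```bash

python3 -m handwheel '{"slide":[[0,0.012,0],[0,0.024,0],[0,0.033,0],[0,0.033,0],[0,0.033,0]],"yaw":[0,0,-0.01,-0.02,-0.03]}' -1 >/dev/null
python3 to.py 0.490 0.219 0.365 -83
python3 -m handwheel '{"slide":[[0,0.008,0],[0,0.017,0],[0,0.017,0],[0,0.017,0],[0,0.017,0]],"yaw":[-0.01,-0.02,-0.02,-0.02,-0.02]}' -1 >/dev/null
python3 to.py 0.485 0.220 0.365 -80
```

```text
t 2.7 p [0.4952 0.2187 0.366 ] yaw(toolx) -86.41 F [2.13 1.01 0.3 ] gap 0.001 j [ 0.78  0.17 -0.34  0.   -1.06 -0.72]
shares [-0.002  0.017  0.003] yaw -0.03
t 3.1167 p [0.4901 0.2184 0.3659] yaw(toolx) -84.27 F [2.25 2.33 1.1 ] gap 0.001 j [ 0.78  0.16 -0.35  0.   -1.06 -0.68]
shares [-0.007  0.016  0.003] yaw -0.037
```

```bash

python3 -m handwheel '{"slide":[[-0.003,0.006,0],[-0.006,0.012,0],[-0.006,0.016,0],[-0.006,0.016,0],[-0.006,0.016,0]],"yaw":[-0.01,-0.02,-0.03,-0.03,-0.03]}' -1 >/dev/null
python3 to.py 0.482 0.2205 0.365 -78
python3 -m handwheel '{"slide":[[-0.002,0.006,0],[-0.005,0.01,0],[-0.005,0.01,0],[-0.005,0.01,0],[-0.005,0.01,0]],"yaw":[-0.01,-0.02,-0.02,-0.02,-0.02]}' -1 >/dev/null
python3 to.py 0.479 0.221 0.365 -76
```

```text
t 3.5333 p [0.4851 0.2197 0.3658] yaw(toolx) -80.81 F [2.24 2.25 0.94] gap -0.003 j [ 0.79  0.15 -0.36 -0.   -1.06 -0.63]
shares [-0.004  0.01   0.003] yaw -0.025
t 3.95 p [0.4819 0.2206 0.3657] yaw(toolx) -78.55 F [2.56 2.44 1.69] gap 0.002 j [ 0.8   0.15 -0.36  0.   -1.06 -0.6 ]
shares [-0.003  0.009  0.002] yaw -0.022
```

```bash

python3 -m handwheel '{"slide":[[-0.002,0.005,0],[-0.004,0.008,0],[-0.004,0.008,0],[-0.004,0.008,0],[-0.004,0.008,0]],"yaw":[-0.01,-0.02,-0.02,-0.02,-0.02]}' -1 >/dev/null
python3 to.py 0.477 0.221 0.365 -75
python3 -m handwheel '{"slide":[[-0.002,0.004,0],[-0.002,0.006,0],[-0.002,0.006,0],[-0.002,0.006,0],[-0.002,0.006,0]],"yaw":[-0.01,-0.01,-0.01,-0.01,-0.01]}' -1 >/dev/null
python3 to.py 0.476 0.221 0.365 -75
```

```text
t 4.3667 p [0.4798 0.2213 0.3659] yaw(toolx) -76.2 F [ 6.42  1.63 -0.65] gap 0.002 j [ 0.8   0.15 -0.37  0.   -1.05 -0.56]
shares [-0.001  0.009  0.003] yaw -0.01
t 4.7833 p [0.4784 0.2216 0.366 ] yaw(toolx) -75.04 F [10.34  1.75 -2.44] gap 0.0 j [ 0.81  0.15 -0.37  0.   -1.05 -0.55]
shares [-0.     0.008  0.003] yaw -0.0
```

```bash
H='python3 to.py'
python3 -m handwheel '{"slide":[[0,0.004,0],[0,0.004,0],[0,0.004,0],[0,0.004,0],[0,0.004,0]],"yaw":[0,0,0,0,0]}' -1 >/dev/null
$H
```

```text
t 5.2 p [0.4777 0.2215 0.3661] yaw(toolx) -75.04 F [13.33  2.4  -4.02] gap -0.001 j [ 0.81  0.14 -0.37  0.   -1.05 -0.55]
```

Firm at about 13.5 N, so I hold for about 2.1 s.

```bash
H='python3 to.py'
python3 -m handwheel '{"slide":[[0,0.001,0],[0,0.001,0],[0,0.001,0],[0,0.001,0],[0,0.001,0]],"yaw":[0,0,0,0,0]}' -1 >/dev/null; $H
python3 -m handwheel '{"slide":[[0,0,0],[0,0,0],[0,0,0],[0,0,0],[0,0,0]],"yaw":[0,0,0,0,0]}' -1 >/dev/null; $H
python3 -m handwheel '{"slide":[[0,0,0],[0,0,0],[0,0,0],[0,0,0],[0,0,0]],"yaw":[0,0,0,0,0]}' -1 >/dev/null; $H
python3 -m handwheel '{"slide":[[0,0,0],[0,0,0],[0,0,0],[0,0,0],[0,0,0]],"yaw":[0,0,0,0,0]}' -1 >/dev/null; $H
python3 -m handwheel '{"slide":[[0,0,0],[0,0,0],[0,0,0],[0,0,0],[0,0,0]],"yaw":[0,0,0,0,0]}' -1 >/dev/null; python3 to.py 0.505 0.218 0.365 -90
```

```text
t 5.6167 p [0.4775 0.2216 0.3661] yaw(toolx) -75.03 F [12.98  2.21 -4.68] gap -0.002 j [ 0.81  0.14 -0.37  0.   -1.05 -0.55]
t 6.0333 p [0.4775 0.2215 0.3661] yaw(toolx) -75.04 F [13.33  1.94 -4.93] gap -0.003 j [ 0.81  0.14 -0.37  0.   -1.05 -0.55]
t 6.45 p [0.4775 0.2215 0.3661] yaw(toolx) -75.04 F [13.16  2.83 -4.79] gap -0.001 j [ 0.81  0.14 -0.37  0.   -1.05 -0.55]
t 6.8667 p [0.4775 0.2215 0.3661] yaw(toolx) -75.04 F [13.51  2.65 -5.05] gap -0.002 j [ 0.81  0.14 -0.37  0.   -1.05 -0.55]
t 7.2833 p [0.4775 0.2215 0.3661] yaw(toolx) -75.04 F [13.63  2.52 -4.55] gap -0.001 j [ 0.81  0.14 -0.37  0.   -1.05 -0.55]
shares [ 0.035 -0.086  0.004] yaw 0.131
```

```bash

python3 -m handwheel '{"slide":[[0.005,-0.02,0],[0.015,-0.04,0],[0.025,-0.065,0],[0.035,-0.085,0],[0.035,-0.085,0]],"yaw":[0.03,0.06,0.09,0.13,0.13]}' -1 >/dev/null
python3 to.py 0.545 0.218 0.365
python3 -m handwheel '{"slide":[[0,-0.05,0],[0,-0.1,0],[0,-0.14,0],[0,-0.14,0],[0,-0.14,0]],"yaw":[0,0,0,0,0]}' -1 >/dev/null
python3 to.py 0.545 -0.289 0.465
python3 - <<'E'
from h import *
c=eyes.camera('top'); W=cloud(c);I=c['img'].astype(int)
m=(W[...,2]>.19)&(W[...,2]<.225)&(W[...,0]>.43)&(W[...,0]<.51)&(W[...,1]>.19)&(W[...,1]<.27)&(I.min(2)>110); P=W[m]
for k in(.2,.21,.22,.23,.24): 
    q=P[abs(P[:,1]-k)<.005]; print(k,q[:,0].min().round(3),q[:,0].max().round(3))
E
```

```text
t 7.7 p [0.5034 0.2167 0.3648] yaw(toolx) -90.22 F [0.17 0.64 0.3 ] gap 0.001 j [ 0.76  0.18 -0.33 -0.   -1.07 -0.77]
shares [-0.005 -0.139 -0.001] yaw -0.002
t 8.1167 p [0.5451 0.2171 0.3649] yaw(toolx) -89.98 F [-0.62 -0.4   0.24] gap -0.003 j [ 0.71  0.24 -0.24 -0.   -1.08 -0.71]
shares [ 1.687  0.002 -0.332] yaw 0.0
0.2 0.475 0.483
0.21 0.477 0.483
0.22 0.476 0.482
0.23 0.476 0.482
0.24 0.476 0.487
```

The left lever is back at rest (x 0.476–0.483, as before). I lift and cross to the right side.

```bash

python3 -m handwheel '{"slide":[[0,0,-0.13],[0,0,-0.26],[0.1,0,-0.33],[0.23,0,-0.33],[0.36,0,-0.33]],"yaw":[0,0,0,0,0]}' -1 >/dev/null
python3 -m handwheel '{"slide":[[0.13,0,0],[0.26,0,0],[0.39,0,0],[0.52,0,0],[0.65,0,0]],"yaw":[0,0,0,0,0]}' -1 >/dev/null
python3 -m handwheel '{"slide":[[0.13,0,0],[0.26,0,0],[0.39,0,0],[0.52,0,0],[0.65,0,0]],"yaw":[0,0,0,0,0]}' -1 >/dev/null
python3 to.py 0.545 -0.289 0.465
```

```text
t 9.4167 p [ 0.5442 -0.2818  0.4649] yaw(toolx) -89.93 F [ 1.43  0.01 -0.05] gap -0.003 j [-0.16  0.23 -0.04 -0.   -1.31  0.16]
shares [ 0.024 -0.002 -0.   ] yaw 0.001
```

```bash

python3 -m handwheel '{"slide":[[0.02,0,0.1],[0.02,0,0.2],[0.02,0,0.3],[0.02,0,0.333],[0.02,0,0.333]],"yaw":[0,0,0,0,0]}' -1 >/dev/null
python3 to.py 0.515 -0.289 0.365
python3 - <<'E'
from h import *
for n in('top','scene'):
    c=eyes.camera(n); cv2.imwrite(f'pics/{n}2.png',c['img'])
a=cv2.imread('pics/top2.png')[185:265,370:470]; b=cv2.imread('pics/scene2.png')[80:200,230:350]
cv2.imwrite('pics/d2.png',np.hstack([cv2.resize(a,(400,400),interpolation=3),cv2.resize(b,(400,400),interpolation=3)]))
E
```

```text
t 9.8333 p [ 0.5442 -0.2859  0.3621] yaw(toolx) -89.98 F [-0.75 -0.66 -0.18] gap -0.0 j [-0.17  0.29 -0.18 -0.   -1.1   0.17]
shares [ 0.01   0.097 -0.009] yaw 0.0
```

View pics/d2.png

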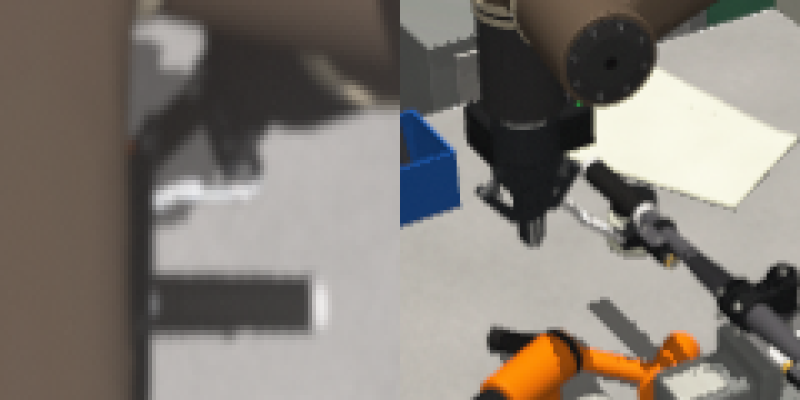

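The finger is clear of the right blade on its outer side. The top crop puts it (x≈245) nearer the blade's tip (260) than I expected, so I check with the depth.

```bash
python3 - <<'E'
from h import *
for n in('top','scene'):
    c=eyes.camera(n); W=cloud(c); I=c['img'].astype(int); W0=np.load(n+'.npy')
    b=(abs(W[...,0]-.545)<.05)&(abs(W[...,1]+.286)<.07)&(W[...,2]>.17)&(W[...,2]<.26)&~(abs(W-W0)[...,2]<.01)
    for lo,hi in((.17,.2),(.2,.22),(.22,.24),(.24,.26)):
        k=b&(W[...,2]>lo)&(W[...,2]<hi); s=W[k]; v,u=np.where(k)
        if len(s): print(n,lo,len(s),np.percentile(s,[3,97],axis=0).round(3).tolist(),'u',u.min(),u.max(),'v',v.min(),v.max())
    m=(W[...,2]>.19)&(W[...,2]<.225)&(W[...,0]>.47)&(W[...,0]<.5)&(W[...,1]<-.25)&(W[...,1]>-.35)&(I.min(2)>110)
    print(n,'blade y',W[m][:,1].min(),W[m][:,1].max())
E
```

```text
top 0.17 5 [[0.538, -0.28, 0.194], [0.549, -0.276, 0.199]] u 417 418 v 199 203
top 0.2 20 [[0.532, -0.287, 0.202], [0.556, -0.276, 0.218]] u 417 422 v 196 205
top 0.22 17 [[0.522, -0.281, 0.221], [0.551, -0.275, 0.24]] u 419 423 v 197 209
top 0.24 39 [[0.507, -0.29, 0.241], [0.552, -0.274, 0.258]] u 420 428 v 191 213
top blade y -0.32167517284551445 -0.25093474820989786
scene 0.17 7 [[0.542, -0.285, 0.194], [0.559, -0.273, 0.199]] u 266 271 v 152 153
scene 0.2 30 [[0.535, -0.294, 0.202], [0.563, -0.271, 0.219]] u 265 272 v 147 152
scene 0.22 37 [[0.524, -0.287, 0.221], [0.566, -0.267, 0.24]] u 263 277 v 141 149
scene 0.24 86 [[0.504, -0.296, 0.241], [0.585, -0.266, 0.259]] u 259 280 v 135 146
scene blade y -0.3180455552169499 -0.25249790347457823
```

The finger itself is at y≈-0.286, u≈417. What I saw nearer the tip was the knuckle linkage. Alignment is right, so I approach.

```bash

python3 -m handwheel '{"slide":[[0.01,0.05,-0.01],[0.01,0.09,-0.01],[0.01,0.114,-0.01],[0.01,0.114,-0.01],[0.01,0.114,-0.01]],"yaw":[0,0,0,0,0]}' -1 >/dev/null
python3 to.py 0.503 -0.289 0.366
python3 -m handwheel '{"slide":[[0,0.01,0],[0,0.02,0],[0,0.025,0],[0,0.025,0],[0,0.025,0]],"yaw":[0,0,0,0,0]}' -1 >/dev/null
python3 to.py 0.498 -0.289 0.366 -93
```

```text
t 10.45 p [ 0.5107 -0.2896  0.3687] yaw(toolx) -90.01 F [0.47 0.48 0.32] gap -0.003 j [-0.18  0.24 -0.24  0.   -1.09  0.18]
shares [-0.002  0.026  0.009] yaw -0.0
t 10.8667 p [ 0.5037 -0.2896  0.3677] yaw(toolx) -90.0 F [ 0.57 -0.42  0.23] gap 0.001 j [-0.19  0.23 -0.25  0.   -1.08  0.19]
shares [-0.002  0.019  0.006] yaw 0.026
```

```bash

python3 -m handwheel '{"slide":[[0,0.01,0.005],[0,0.02,0.005],[0,0.03,0.005],[0,0.03,0.005],[0,0.03,0.005]],"yaw":[0,0,0.01,0.02,0.03]}' -1 >/dev/null
python3 to.py 0.490 -0.290 0.366 -97
python3 -m handwheel '{"slide":[[0,0.008,0],[0,0.015,0],[0,0.015,0],[0,0.015,0],[0,0.015,0]],"yaw":[0.01,0.02,0.03,0.03,0.03]}' -1 >/dev/null
python3 to.py 0.486 -0.291 0.366 -100
```

```text
t 11.2833 p [ 0.4947 -0.2897  0.3666] yaw(toolx) -93.57 F [ 2.62 -1.01  0.12] gap -0.002 j [-0.19  0.22 -0.27  0.   -1.08  0.13]
shares [0.002 0.015 0.002] yaw 0.03
t 11.7 p [ 0.4902 -0.2893  0.3665] yaw(toolx) -96.88 F [ 2.71 -2.25  1.21] gap 0.004 j [-0.19  0.21 -0.28  0.   -1.08  0.07]
shares [0.007 0.013 0.002] yaw 0.027
```

```bash

python3 -m handwheel '{"slide":[[0.003,0.005,0],[0.006,0.01,0],[0.006,0.01,0],[0.006,0.01,0],[0.006,0.01,0]],"yaw":[0.01,0.02,0.02,0.02,0.02]}' -1 >/dev/null
python3 to.py 0.4845 -0.2915 0.366 -101
python3 -m handwheel '{"slide":[[0.002,0.004,0],[0.002,0.008,0],[0.002,0.008,0],[0.002,0.008,0],[0.002,0.008,0]],"yaw":[0.01,0.01,0.01,0.01,0.01]}' -1 >/dev/null
python3 to.py 0.482 -0.292 0.366 -103
```

```text
t 12.1167 p [ 0.4869 -0.2906  0.3663] yaw(toolx) -99.16 F [2.23 0.83 2.85] gap -0.001 j [-0.19  0.21 -0.29 -0.   -1.07  0.03]
shares [0.004 0.007 0.001] yaw 0.016
t 12.5333 p [ 0.485  -0.291   0.3665] yaw(toolx) -100.32 F [ 4.92 -1.17  0.1 ] gap -0.001 j [-0.19  0.21 -0.29  0.   -1.07  0.01]
shares [0.005 0.009 0.002] yaw 0.023
```

```bash

python3 -m handwheel '{"slide":[[0.002,0.003,0],[0.002,0.006,0],[0.002,0.006,0],[0.002,0.006,0],[0.002,0.006,0]],"yaw":[0.01,0.01,0.01,0.01,0.01]}' -1 >/dev/null
python3 to.py 0.482 -0.292 0.366 -103
```

```text
t 12.95 p [ 0.4838 -0.2913  0.3666] yaw(toolx) -101.46 F [ 7.33 -2.03 -1.62] gap -0.0 j [-0.2   0.21 -0.29  0.   -1.07 -0.  ]
shares [0.003 0.005 0.002] yaw 0.013
```

```bash

python3 -m handwheel '{"slide":[[0.001,0.004,0],[0.001,0.008,0],[0.001,0.008,0],[0.001,0.008,0],[0.001,0.008,0]],"yaw":[0.005,0.005,0.005,0.005,0.005]}' -1 >/dev/null
python3 to.py 0.482 -0.292 0.366 -103
```

```text
t 13.3667 p [ 0.4823 -0.2915  0.3668] yaw(toolx) -102.02 F [12.76 -4.47 -4.54] gap 0.002 j [-0.2   0.2  -0.3   0.   -1.07 -0.01]
shares [0.002 0.001 0.003] yaw 0.009
```

Firm at about 13 N, so I hold for about 2.1 s with a slight extra press.

```bash
H='python3 to.py'
python3 -m handwheel '{"slide":[[0,0.001,0],[0,0.001,0],[0,0.001,0],[0,0.001,0],[0,0.001,0]],"yaw":[0,0,0,0,0]}' -1 >/dev/null; $H
python3 -m handwheel '{"slide":[[0,0,0],[0,0,0],[0,0,0],[0,0,0],[0,0,0]],"yaw":[0,0,0,0,0]}' -1 >/dev/null; $H
python3 -m handwheel '{"slide":[[0,0,0],[0,0,0],[0,0,0],[0,0,0],[0,0,0]],"yaw":[0,0,0,0,0]}' -1 >/dev/null; $H
python3 -m handwheel '{"slide":[[0,0,0],[0,0,0],[0,0,0],[0,0,0],[0,0,0]],"yaw":[0,0,0,0,0]}' -1 >/dev/null; $H
python3 -m handwheel '{"slide":[[0,0,0],[0,0,0],[0,0,0],[0,0,0],[0,0,0]],"yaw":[0,0,0,0,0]}' -1 >/dev/null; python3 to.py 0.508 -0.289 0.366 -90
```

```text
t 13.7833 p [ 0.4822 -0.2914  0.3668] yaw(toolx) -102.02 F [12.71 -4.91 -5.08] gap -0.002 j [-0.2   0.2  -0.3   0.   -1.07 -0.01]
t 14.2 p [ 0.4822 -0.2914  0.3668] yaw(toolx) -102.02 F [13.94 -5.97 -5.55] gap -0.002 j [-0.2   0.2  -0.3   0.   -1.07 -0.01]
t 14.6167 p [ 0.4822 -0.2914  0.3668] yaw(toolx) -102.01 F [12.01 -4.39 -4.53] gap 0.001 j [-0.2   0.2  -0.3   0.   -1.07 -0.01]
t 15.0333 p [ 0.4822 -0.2914  0.3668] yaw(toolx) -102.01 F [12.83 -4.78 -5.01] gap 0.001 j [-0.2   0.2  -0.3   0.   -1.07 -0.01]
t 15.45 p [ 0.4822 -0.2914  0.3668] yaw(toolx) -102.01 F [13.81 -4.82 -6.34] gap -0.002 j [-0.2   0.2  -0.3   0.   -1.07 -0.01]
shares [-0.026 -0.082  0.003] yaw -0.105
```

```bash

python3 -m handwheel '{"slide":[[-0.005,-0.02,0],[-0.01,-0.04,0],[-0.018,-0.06,0],[-0.025,-0.085,0],[-0.025,-0.085,0]],"yaw":[-0.03,-0.06,-0.08,-0.1,-0.1]}' -1 >/dev/null
python3 -m handwheel '{"slide":[[0,-0.05,0],[0,-0.1,0],[0,-0.15,0],[0,-0.15,0],[0,-0.15,0]],"yaw":[0,0,0,0,0]}' -1 >/dev/null
python3 -m handwheel '{"slide":[[0,0,-0.1],[0,0,-0.2],[0,0,-0.3],[0,0,-0.4],[0,0,-0.4]],"yaw":[0,0,0,0,0]}' -1 >/dev/null
python3 -m handwheel '{"slide":[[0,0,0],[0,0,0],[0,0,0],[0,0,0],[0,0,0]],"yaw":[0,0,0,0,0]}' -1 >/dev/null
python3 to.py
python3 - <<'E'
from h import *
for n in('top','scene'):
    c=eyes.camera(n); W=cloud(c);I=c['img'].astype(int); W0=np.load(n+'.npy'); I0=cv2.imread(f'pics/{n}0.png').astype(int); cv2.imwrite(f'pics/{n}3.png',c['img'])
    for sg in(1,-1):
        for k in(.21,.22,.23,.28,.29,.30):
            o=[]
            for w,i in((W0,I0),(W,I)):
                m=(w[...,2]>.19)&(w[...,2]<.225)&(w[...,0]>.43)&(w[...,0]<.51)&(abs(w[...,1]*sg-k)<.005)&(i.min(2)>90); o.append((w[m][:,0].min().round(3),w[m][:,0].max().round(3)) if m.any() else None)
            print(n,sg*k,o)
E
```

```text
t 17.1167 p [ 0.5512 -0.2894  0.4852] yaw(toolx) -90.58 F [0.19 0.01 0.23] gap 0.001 j [-0.17  0.23  0.02 -0.   -1.36  0.16]
top 0.21 [(np.float64(0.433), np.float64(0.482)), (np.float64(0.433), np.float64(0.483))]
top 0.22 [(np.float64(0.433), np.float64(0.482)), (np.float64(0.433), np.float64(0.482))]
top 0.23 [(np.float64(0.432), np.float64(0.482)), (np.float64(0.432), np.float64(0.482))]
top 0.28 [(np.float64(0.431), np.float64(0.434)), (np.float64(0.431), np.float64(0.434))]
top 0.29 [None, None]
top 0.3 [None, None]
top -0.21 [(np.float64(0.434), np.float64(0.445)), None]
top -0.22 [(np.float64(0.443), np.float64(0.468)), None]
top -0.23 [(np.float64(0.432), np.float64(0.471)), None]
top -0.28 [(np.float64(0.436), np.float64(0.486)), None]
top -0.29 [(np.float64(0.433), np.float64(0.486)), (np.float64(0.433), np.float64(0.436))]
top -0.3 [(np.float64(0.433), np.float64(0.486)), (np.float64(0.433), np.float64(0.486))]
scene 0.21 [(np.float64(0.481), np.float64(0.486)), (np.float64(0.478), np.float64(0.485))]
scene 0.22 [(np.float64(0.472), np.float64(0.485)), (np.float64(0.474),
[... 171 characters left out ...]
at64(0.43), np.float64(0.433))]
scene 0.29 [(np.float64(0.432), np.float64(0.434)), (np.float64(0.43), np.float64(0.435))]
scene 0.3 [None, None]
scene -0.21 [(np.float64(0.448), np.float64(0.473)), (np.float64(0.466), np.float64(0.469))]
scene -0.22 [(np.float64(0.43), np.float64(0.47)), (np.float64(0.431), np.float64(0.471))]
scene -0.23 [(np.float64(0.431), np.float64(0.477)), (np.float64(0.431), np.float64(0.475))]
scene -0.28 [(np.float64(0.482), np.float64(0.486)), (np.float64(0.477), np.float64(0.486))]
scene -0.29 [(np.float64(0.481), np.float64(0.487)), (np.float64(0.482), np.float64(0.487))]
scene -0.3 [(np.float64(0.434), np.float64(0.487)), (np.float64(0.431), np.float64(0.491))]
```

View pics/scene3.png

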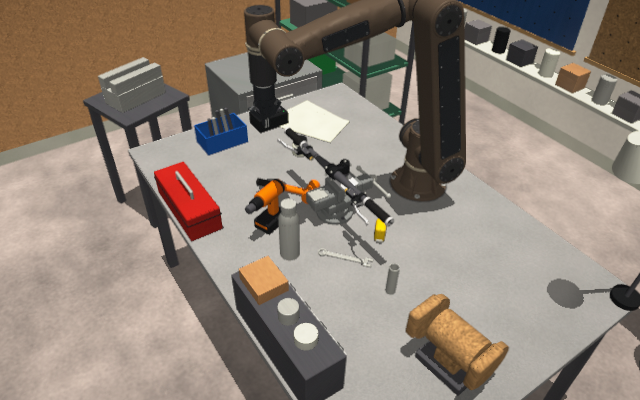

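The picture shows both levers back out (around (362,212) and (283,142)), everything else on the bench in place, and the gripper high and clear at (267,115).

```bash
python3 -c "
from rig import order
print(order.hand_in())"
```

```text
the job is handed in; nothing more can be done
None
```

Both brake levers came up firm before reaching the grip, left first and then right; each was held at about 13 N for just over two seconds and sprang fully back, the arm finished clear of everything, and the job is handed in.

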